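Seat a lens cell in the three-point nest of an optical port test jig

TASK

Take the blue-banded lens cell out of the tray, set it flat on the test jig's stage in the mouth of the nest, and slide it in along the rail, past the sprung roller, until it is home against the tip of the micrometer stop, wherever that happens to be set. Press it home with a light, steady push of about 10 N for a second, so that it beds against rail, stop and roller, then let go and leave it there; never push on the stop with more than 15 N, and leave the yellow-banded cell and the transceiver module in the tray.

Things in the scene. Friction and masses are not known exactly. Their poses are not given: they have to be found in the camera images.
- lens_cell_center (a point): Centre (half-way up) of the loose lens cell to be seated: a black round ring with a blue band round its side and a blue ring round the pale glass on top, diameter 48 mm, 18 mm high, about 90 g, side wall straight. It starts lying flat in one of the two round pockets of the tray, 4 mm deep, so that 14 mm stand out above the tray's top. Its z axis is up; yaw is of no account.
- spare_cell_center (a point): Centre (half-way up) of the other lens cell, the same size but with a yellow band: a bystander in the other pocket; must stay there.
- tray: Dark tray, fixed, 130 x 230 mm (x, y), 12 mm high; origin at the centre of its underside on the table, z up. Two round pockets, 51 mm across and 4 mm deep, at y = +58 and -58 mm; a slot between them, along x at y = 0, holds a module.
- module_center (a point): Centre of a steel transceiver module, 56 x 14 x 9 mm, lying in the tray's middle slot: a bystander; must stay there.
- jig: Test jig, fixed: aluminium block, stage 30 mm above the table, x = -106 to +75, y = -74 to +74 mm in its own frame; origin on the table under the mid seat, z up. The cell goes in along +x. On the stage: rail (at +y), micrometer stop (at +x), sprung roller in its 25 mm high housing (y below -44); a 58 mm post at x = 50, y = 62 with a meter head parked past the far end. Friction about 0.2.
- seat (a point): Point on the stage (30 mm above the table) under the middle of the seated cell when the stop is at mid setting, over the dark oblong aperture; axes as the jig's: +x is the way in, +y towards the rail. The cell's real home is up to 6 mm before or beyond it along x, as the stop is set; along y it is right.
- mouth (a point): Point on the stage 66 mm before the seat (at x = -66 mm of the jig), where the cell can be set down clear of rail and roller, with 35 mm free at either side for fingers that close along the jig's y.
- rail: Straight steel side rail, fixed on the jig, 12 mm thick, 22 mm high over the stage; origin as the jig's. Its guiding face is at y = +24 mm of the jig from x = -24 to +32 mm; before that, to x = -36 mm, a lead-in flares outwards at 30 degrees. The seated cell touches it.
- roller: Brass roller, upright, 12 mm across, 16 high, on a spring plunger sliding only along the jig's y; origin at its middle, 11.5 mm over the stage. At rest at jig x = -9.5, y = -25 mm it reaches 5 mm into the cell's way and yields with 2.5 N, 5 N at 5 mm; the push past it is 2 to 8 N. The cell's middle passes it 3 to 16 mm before home; from there it helps little: push on. It then holds the cell home.
- stop: Micrometer stop, fixed, its block at x = 50 to 64 mm of the jig (origin as the jig's). Its steel spindle, 10 mm thick, 11 mm over the stage, points to -x; the tip stands anywhere from x = 18 to 30 mm, set for the day's beam; the setting is not measured, so feel for it slowly. It does not give: once the cell touches it, the push rises steeply.
Things that resemble listed ones, but are neither listed nor needed, are in the scene too. Of the things like the part that bears lens_cell_center, leave any that is green or red; of the rest the larger one is meant.

How it is judged:
On the way, in this order (a step that is already met when the one before it is completed fails the run):
1. the lens cell stands flat on the jig's stage (contact force between lens_cell and jig above 0.2 N and angle between lens_cell_center's own z axis and vertical below 0.05 rad and x of lens_cell_center in the frame of seat below -0.02 m), for 0.1 s.
2. the cell is pressed home against the micrometer stop with more than 4 N for 0.3 s (contact force between lens_cell and stop above 4 N), for 0.3 s.
At the end, for the whole second after the job is handed in: The lens cell lies flat on the stage, at rest, in the nest: within 1.5 mm of the seat across the rail, within 8.5 mm of it along the rail (where the stop puts it), and it bears by itself on all three points: on rail and roller with more than 0.2 N, on the micrometer stop with more than 0.1 N (x of lens_cell_center in the frame of seat between -0.0085 and 0.0085 m and y of lens_cell_center in the frame of seat between -0.0015 and 0.0015 m and z of lens_cell_center in the frame of seat between 0.0075 and 0.0105 m and angle between lens_cell_center's own z axis and vertical below 0.05 rad and contact force between lens_cell and rail above 0.2 N and contact force between lens_cell and stop above 0.1 N and contact force between lens_cell and roller above 0.2 N and linear speed of lens_cell below 0.01 m/s); the robot touches nothing.
It fails at once if the cell is pressed against the micrometer stop with more than 15 N (contact force between lens_cell and stop above 15 N).
It fails at once if the spare cell is shifted more than 15 mm (distance of spare_cell_center from where it was at the start of the episode above 0.015 m).
It fails at once if the module in the tray is shifted more than 15 mm (distance of module_center from where it was at the start of the episode above 0.015 m).
It also fails if it takes over 70 s, if anything falls off the work surface, if the arm or the gripper's body presses on something with over 40 N, if the wrist force passes 120 N, or if a joint passes its speed limit or range.

ROBOT

A 6-joint arm with a two-finger parallel gripper is mounted at the origin on the work surface. World frame = base frame: x ahead of the robot, y to its left, z up, the work surface at z = 0. Lengths are in m, angles in rad, forces in N, time in s.
With the tool pointing down it reaches from about 0.3 to 0.875 m from the base axis. Payload 6.4 kg.
Tool frame: the origin (TCP) lies midway between the tips of the shut fingers; the grasp point (between the pads) lies 19 mm behind it (ctrl.tcp_to_grasp is the distance from the TCP to the grasp point, in m); z points along the fingers, y is the direction in which the jaws open and shut (so a half turn about z gives the same grasp; the last joint's range is limited). The gripper opens to 85 mm and grips with 20 to 120 N. Pads are 22 mm wide; open, the fingers measure 114 mm over their backs; the gripper's body (76 mm by 85 mm) begins 54 mm behind the grasp point. The pads swing forward as they close: fully open they stand 13 mm farther back than shut.
Start: joints at [-1.5, 0.181, 1.607, -0, 1.354, -0.206], TCP at [0.157, -0.553, 0.231] pointing down, gripper open.
Joint ranges: [-2.99, 2.99], [-0.89, 2.07], [0.3, 2.58], [-1.14, 4.28], [0, 2.63], [-3.12, 3.12]. Speed limits (rad/s): [2.57, 2.57, 3.01, 3.14, 3.14, 3.14].

INTERFACE

Orientations are given as a unit quaternion [w, x, y, z].
In Python, from bench import monitor, imaging, order, spotter, ctrl gives the robot as it stands.
- The arm moves only by the shell command python3 -m pendant 'ROWS'. ROWS is JSON, a list that holds one entry, the list of rows, each a list of 5 numbers: the shift along the world's x, y, z in mm, then the turn about the world's z in degrees, then the finger opening in mm, from 0 to 85.4. A call has 1 to 8 rows; each row shifts and turns the commanded pose from where the row before left it; what a row does not reach is not made up. A row lasts 1/8 s, in which the tool goes at most 62.5 mm and 10.7 degrees, less where a joint would pass 70% of its speed; a pose out of reach is approached as far as the arm can. A call with a gripper value outside its range is refused whole. The fingers move at their own pace and stop on an object; the grip force is fixed at half the most. Time passes only in rows, so rows that do not move let the fingers close. It gives the time, the measured TCP pose, the force and the opening at its end, in the units of the state.
- monitor.get_obs(): the state, without advancing time (a new reading comes with each control period).
- imaging.camera(name): name is "scene" or "top" or "wrist"; returns a dict with "img" (420x560x3 uint8, red, green, blue), "vfov" (degrees; the focal length in pixels is half the picture's height over the tangent of half this angle, whatever the lens; pixels are square), "cx", "cy" (the principal point, pixels), "origin" and "orientation" of the camera in the world. Camera axes: x right, y down, z forward; pixel columns grow to the right and rows downward; lengths in m; the calibration is good to about 2 mm. A picture is of the moment at which its call begins. There is no depth.
- order.hand_in(): hands the job in, once; it reports no verdict.
Trained networks look in the newest picture that a camera, given by its name, has taken for a name from the list of things; names that differ only in an ending like _2 or _b are one class to them, and where a whole thing is asked for, a point or a joint stands for the part that bears it (a point fixed in the world has none). Each returns a list of dicts, best first, with "confidence" (0 to 1); they miss things now and then, are a little off and sometimes report something else, mostly with a low value. They report only what shows in the picture. A call takes as long as a camera call. They do not tell look-alikes from the thing itself.
- spotter.recognise(camera, thing): "at" ([x, y, z] in m, in the coordinates of the camera as it stood for that picture, good to about 4 mm: the middle of the surface that is visible of it).
- spotter.tip_of(camera, thing): "at" ([x, y, z] in m, in the coordinates of the camera as it stood for that picture, good to about 4 mm: a listed point, or the origin of a listed thing).
The state is a dict: "time_s": time; "q": joint angles; "dq": joint speeds; "joint_efforts": joint torques, N m; "eef_pos": TCP position; "eef_rot": TCP orientation; "wrist_force": force on the tool from outside, world axes, zero at the start; "torque": the same for the moment, N m; "opening": opening from 0.0 (shut) to 1.0 (fully open).
Only numpy, scipy, OpenCV 4.12 (cv2) and the standard library are available. Lean on these libraries where they do the work, as an engineer would, in place of code of your own. Each camera call takes 0.05 s, during which the arm holds its last target. There are 200 camera calls.

## Working session

There is one attempt and no reset: what is moved stays moved. The work goes in short steps, Python scripts to look and compute and a shell command to move; the robot and the scene stay as the last step left them, time stands still between calls to the robot, and variables do not carry over. Pictures are saved under pics/ and viewed, about 8 in all and at most 12, crops included, and the job is handed in when it is done.

```bash
mkdir -p pics; ls
cat > h.py <<'E'
from bench import monitor, imaging, order, spotter, ctrl
import numpy as np, cv2
from scipy.spatial.transform import Rotation as R
def rot(q): return R.from_quat([q[1],q[2],q[3],q[0]]).as_matrix()
def snap(n,f=None):
    c=imaging.camera(n)
    if f: cv2.imwrite('pics/'+f,cv2.cvtColor(c['img'],cv2.COLOR_RGB2BGR))
    return c
def w(c,p): return rot(c['orientation'])@np.array(p)+np.array(c['origin'])
def F(c): return c['img'].shape[0]/2/np.tan(np.radians(c['vfov'])/2)
def px(c,P):
    p=rot(c['orientation']).T@(np.array(P)-np.array(c['origin'])); return np.round([c['cx']+F(c)*p[0]/p[2],c['cy']+F(c)*p[1]/p[2]],1)
def ray(c,u,v,z):
    d=rot(c['orientation'])@np.array([(u-c['cx'])/F(c),(v-c['cy'])/F(c),1]); o=np.array(c['origin']); return o+d*(z-o[2])/d[2]
E
cat > a.py <<'E'
from h import *
for n in ['top','scene']:
    c=snap(n,n+'.png'); print(n,c['vfov'],c['origin'],c['orientation'])
    for t in ['lens_cell_center','spare_cell_center','tray','module_center','jig','seat','mouth','rail','roller','stop']:
        for r in spotter.tip_of(n,t)[:4]:
            P=w(c,r['at']); print(t,round(r['confidence'],2),P.round(4),px(c,P))
print(monitor.get_obs())
E
python3 a.py
```

```text
pics
top 53.822671814079 [0.38770237 0.02404744 0.78678957] [-0.08043911  0.72022026 -0.6844546   0.07958786]
lens_cell_center 0.86 [0.4043 0.2154 0.0079] [176.5 292. ]
lens_cell_center 0.83 [0.6788 0.0823 0.0041] [257.9 156. ]
lens_cell_center 0.6 [0.3964 0.1113 0.0006] [232.8 299.3]
lens_cell_center 0.59 [0.5411 0.1084 0.0178] [239.2 221.3]
spare_cell_center 0.86 [0.554  0.2205 0.017 ] [181.1 211.8]
tray 0.8 [ 5.481e-01  1.725e-01 -3.000e-04] [207.5 218. ]
module_center 0.79 [0.5487 0.1654 0.0099] [210.3 216.7]
jig 0.79 [ 5.824e-01 -1.352e-01 -5.000e-04] [365.9 208.8]
jig 0.23 [ 0.5135 -0.1254  0.0314] [363.9 240.8]
seat 0.91 [ 0.5819 -0.1397  0.0249] [371.  206.1]
seat 0.75 [ 0.5807 -0.1363  0.0019] [366.7 209.4]
mouth 0.83 [ 0.5118 -0.1246  0.0269] [363.  242.1]
rail 0.86 [ 0.5807 -0.1369  0.0025] [367.  209.3]
roller 0.61 [ 0.5653 -0.1578  0.0417] [382.7 213.1]
scene 44.57543426525878 [1.16512659 0.21070126 0.81681457] [-0.22312651  0.56187427  0.74640588 -0.27819079]
lens_cell_center 0.95 [0.5411 0.1131 0.0155] [302.7 241.8]
lens_cell_center 0.82 [0.6737 0.084  0.0083] [270.2 2
[... 703 characters left out ...]
5 234. ]
{'time_s': 1.1, 'q': array([-1.50027595e+00,  1.80794149e-01,  1.60699768e+00, -1.35443660e-05,
        1.35378001e+00, -2.06304033e-01]), 'dq': array([-3.15774741e-04, -6.56604390e-04,  5.61083019e-06,  4.28079440e-04,
        4.45343825e-04, -1.03232196e-03]), 'joint_efforts': array([-6.28694238e-05, -4.44856668e+01, -3.51680374e+01, -2.49718232e-04,
        6.38847869e-04,  5.11091542e-06]), 'eef_pos': array([ 0.15716082, -0.55312716,  0.23129287]), 'eef_rot': array([ 9.93354775e-06,  9.90436113e-01,  1.37972121e-01, -7.30406702e-06]), 'wrist_force': array([-0.78252762,  0.67098385, -0.45874553]), 'torque': array([0.06827177, 0.05126512, 0.03038149]), 'opening': 0.99978916114839}
```

Run:
```python
import cv2
i=cv2.imread('pics/top.png'); cv2.imwrite('pics/top2.png',cv2.resize(i[110:335,140:440],None,fx=2.66,fy=2.66,interpolation=cv2.INTER_CUBIC))
```

```text
(no output)
```

View pics/top2.png

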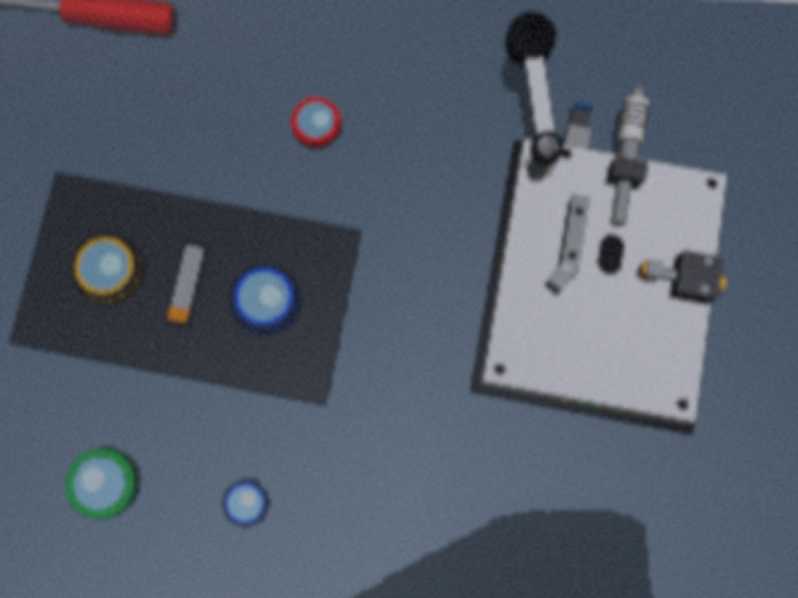

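Candidates in the full top picture: 
- yellow-banded cell (180,210)
- large blue in tray (239,222)
- green (178,292)
- red (259,155)
- small blue loose (232,299)

By the description it is the large blue one in the tray, at about (0.541, 0.110). Next I get the yaws of jig and tray.

Run:
```python
from h import *
c=snap('top')
f=lambda u,v,z: ray(c,u/2.66+140-.3,v/2.66+110-.3,z)[:2]
J=[f(520,145,.03),f(726,175,.03),f(693,418,.03),f(484,383,.03)]
T=[f(56,174,.012),f(360,231,.012),f(326,404,.012),f(10,345,.012)]
for n,Q in (('jig',J),('tray',T)):
    Q=np.array(Q);print(n,Q.round(4).tolist(),'center',Q.mean(0).round(4))
    for a,b in((3,0),(2,1)): d=Q[b]-Q[a];print(np.degrees(np.arctan2(d[1],d[0])),np.hypot(*d))
    for a,b in((1,0),(2,3)): d=Q[b]-Q[a];print(np.degrees(np.arctan2(d[1],d[0]))-90,np.hypot(*d))
print('blue ',f(264,297,.026),'seat aperture',f(611,254,.03))
print('q->',ctrl.tcp_to_grasp)
```

```text
jig [[0.6602, -0.0695], [0.6452, -0.2184], [0.4692, -0.1922], [0.4859, -0.0484]] center [ 0.5651 -0.1321]
-6.917496141545701 0.17558419186089813
-8.49128560812164 0.17792076690338393
-5.7811514083605715 0.14968567697430274
-6.64083224096953 0.14477144762038605
tray [[0.6264, 0.2692], [0.5946, 0.0433], [0.4678, 0.0604], [0.4982, 0.2871]] center [0.5468 0.165 ]
-7.924747105025593 0.12952089250670107
-7.673019753196706 0.12795487457512963
-8.017781864338218 0.2280878710359278
-7.6248287289721475 0.22865286719455252
blue  [0.53932496 0.10798842] seat aperture [ 0.58216196 -0.13567332]
q-> 0.0187
```

```bash
python3 -m pendant '[[[27,47,0,5,70],[27,47,0,5,70],[27,47,0,5,70],[27,47,0,5,70],[27,47,0,5,70],[27,47,0,5,70],[27,47,0,5,70],[27,47,0,5,70]]]'; python3 -m pendant '[[[28,48,0,5,70],[28,48,0,5,70],[28,48,0,5,70],[28,48,0,5,70],[28,48,0,5,70],[27,46,0,1,70],[0,0,0,0,70]]]'
cat > look.py <<'E'
import sys
from h import *
n,f=sys.argv[1:3]; c=snap(n,f)
for t in sys.argv[3:]:
    for r in spotter.tip_of(n,t)[:4]:
        P=w(c,r['at']); print(t,round(r['confidence'],2),P.round(4),px(c,P))
o=monitor.get_obs(); M=rot(o['eef_rot']); print(o['time_s'],o['eef_pos'].round(4),'jaw yaw',np.degrees(np.arctan2(M[1,1],M[0,1])).round(2),o['wrist_force'].round(2),o['opening'])
E
python3 look.py wrist w1.png lens_cell_center module_center spare_cell_center
```

```text
time_s: 2.15
eef_pos: [0.3739, -0.1757, 0.2317]
eef_rot: [0.001, 0.883, 0.469, 0.0]
wrist_force: [0.6, -0.0, -0.2]
opening: 0.816
time_s: 3.02
eef_pos: [0.541, 0.1119, 0.231]
eef_rot: [-0.0, 0.754, 0.657, 0.0]
wrist_force: [-0.1, -0.9, -0.8]
opening: 0.821
lens_cell_center 0.92 [0.6796 0.0776 0.0045] [405.9 196.5]
lens_cell_center 0.88 [0.5422 0.1087 0.0167] [282.1 188.3]
lens_cell_center 0.77 [0.3978 0.1103 0.0047] [156.3 201.8]
lens_cell_center 0.62 [0.4073 0.2166 0.015 ] [136.5 102.7]
module_center 0.94 [0.5502 0.1642 0.0092] [282.5 135. ]
spare_cell_center 0.65 [0.5564 0.2227 0.0182] [280.7  74.1]
3.225 [0.5397 0.1081 0.2312] jaw yaw -8.19 [-0.31  0.13  0.  ] 0.8171827833226917
```

View pics/w1.png

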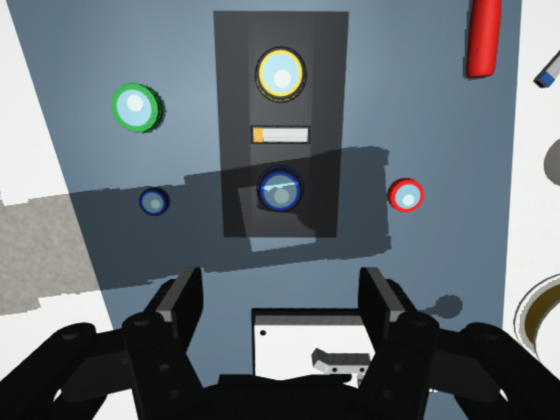

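The picture shows the blue cell at (280,190), centred between the fingers, with the yellow one at (281,73) and the module at (280,135).

Run:
```python
from h import *
c=snap('wrist'); h=cv2.cvtColor(c['img'],cv2.COLOR_RGB2HSV)
m=cv2.inRange(h,(108,120,60),(128,255,255)); m[:160]=0;m[225:]=0;m[:,:245]=0;m[:,320:]=0
v,u=np.where(m>0);(x,y),r=cv2.minEnclosingCircle(np.c_[u,v].astype(np.float32));print(x,y,r,len(u),ray(c,x,y,.024))
P=ray(c,280,190,.026);print(P,'r at top px 24mm',np.linalg.norm(px(c,P+[.024,0,0])-px(c,P)))
```

```text
280.5243225097656 183.84063720703125 22.302780151367188 480 [0.5399701  0.11121581 0.024     ]
[0.53852968 0.10511473 0.026     ] r at top px 24mm 22.627416997969497
```

```bash
python3 -m pendant '[[[0,0,-50,0,70],[0,0,-50,0,70],[0,0,-50,0,70],[0,0,-40,0,70],[0,0,-15,0,70],[0,0,-10,0,70],[0,0,-5,0,70],[0,0,0,0,70]]]'; python3 -m pendant '[[[0,0,0,0,36],[0,0,0,0,36],[0,0,0,0,36],[0,0,0,0,36],[0,0,0,0,36],[0,0,0,0,36]]]'
```

```text
time_s: 4.28
eef_pos: [0.5409, 0.1088, 0.0122]
eef_rot: [0.001, 0.756, 0.655, 0.001]
wrist_force: [0.1, -0.2, -0.1]
opening: 0.82
time_s: 5.03
eef_pos: [0.5411, 0.1089, 0.0128]
eef_rot: [0.001, 0.755, 0.655, 0.001]
wrist_force: [-1.0, -0.4, 6.8]
opening: 0.533
```

```bash
python3 -m pendant '[[[0,0,10,0,36],[0,0,25,0,36],[0,0,35,0,36],[0,0,30,0,36],[0,0,0,0,36]]]'; python3 look.py wrist w2.png lens_cell_center module_center spare_cell_center
```

```text
time_s: 5.65
eef_pos: [0.5424, 0.1089, 0.1145]
eef_rot: [0.002, 0.755, 0.655, 0.002]
wrist_force: [-1.6, -0.4, -1.1]
opening: 0.531
lens_cell_center 0.94 [0.5436 0.1112 0.1207] [283.2 277. ]
lens_cell_center 0.91 [0.399  0.1089 0.0072] [101.1 237.7]
lens_cell_center 0.87 [0.4075 0.211  0.0115] [ 66.7 101.2]
lens_cell_center 0.64 [0.679  0.0802 0.002 ] [453.3 221.6]
module_center 0.83 [0.552  0.1663 0.0136] [281.9 136.6]
spare_cell_center 0.87 [0.5539 0.2248 0.0184] [272.2  44.7]
5.85 [0.539  0.1089 0.1099] jaw yaw -8.14 [ 0.14  0.35 -0.84] 0.5298963912193708
```

View pics/w2.png

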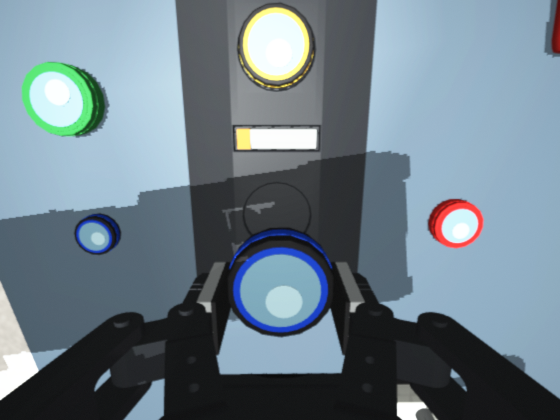

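```bash
python3 -m pendant '[[[0,-10,0,-10,36],[-3,-26,0,-10,36],[-3,-30,0,-10,36],[-3,-30,0,-10,36],[-3,-30,0,-10,36],[-3,-30,0,-10,36],[-3,-30,0,-10,36],[-3,-25,0,-10,36]]]'; python3 -m pendant '[[[-4,-24,0,-9,36],[0,0,0,0,36],[0,0,0,0,36]]]'; python3 look.py wrist w3.png lens_cell_center seat mouth jig rail roller stop
```

```text
time_s: 6.85
eef_pos: [0.518, -0.1029, 0.1098]
eef_rot: [-0.001, 1.0, 0.013, -0.001]
wrist_force: [-0.3, -0.2, -0.2]
opening: 0.533
time_s: 7.22
eef_pos: [0.5146, -0.1254, 0.1103]
eef_rot: [-0.001, 0.998, -0.061, -0.001]
wrist_force: [0.1, 0.6, -1.4]
opening: 0.532
lens_cell_center 0.97 [0.3965 0.1101 0.0081] [ 32.7 372.2]
lens_cell_center 0.63 [ 0.5127 -0.1278  0.1153] [283.4 284.8]
seat 0.58 [ 0.5852 -0.136   0.0337] [281.4 117.7]
mouth 0.84 [ 0.5174 -0.1296  0.0331] [284.2 220.6]
jig 0.74 [ 0.5823 -0.1376 -0.0011] [283.9 121.4]
roller 0.66 [ 0.569  -0.1562  0.0388] [316.5 140.4]
7.625 [ 0.5153 -0.1258  0.1113] jaw yaw -97.09 [ 0.12  0.38 -1.55] 0.5360732384605347
```

View pics/w3.png

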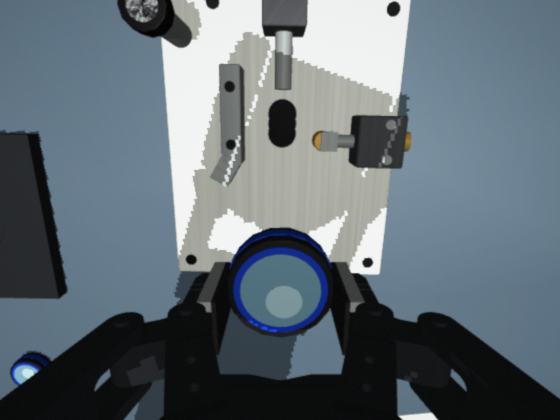

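Run:
```python
from h import *
c=snap('wrist')
for n,u,v,z in(('seat',282,122,.03),('tip',283,89,.041),('rail far',237,65,.052),('rail guide corner R',243,152,.052),('roller',322,141,.045),('cell',281,291,.124),('holeL',191,259,.03),('holeR',367,262,.03)): print(n,ray(c,u,v,z).round(4))
```

```text
seat [ 0.5834 -0.1366  0.03  ]
tip [ 0.6023 -0.1395  0.041 ]
rail far [ 0.6171 -0.1154  0.052 ]
rail guide corner R [ 0.5695 -0.1113  0.052 ]
roller [ 0.5695 -0.1595  0.045 ]
cell [ 0.5146 -0.1271  0.124 ]
holeL [ 0.4963 -0.0592  0.03  ]
holeR [ 0.4781 -0.1862  0.03  ]
```

Cell and nest are aligned: the aperture at (282,122), spindle tip (283,89) and cell (281,291) lie in one column. Lowering.

```bash
python3 -m pendant '[[[0,0,-25,0,36],[0,0,-25,0,36],[0,0,-15,0,36],[0,0,-6,0,36],[0,0,0,0,36],[0,0,0,0,36]]]';  python3 -m pendant '[[[0,0,-1,0,36],[0,0,-1,0,36],[0,0,-1,0,36],[0,0,0,0,36]]]'
```

```text
time_s: 8.43
eef_pos: [0.5158, -0.1264, 0.0411]
eef_rot: [0.0, 0.998, -0.062, 0.001]
wrist_force: [-0.3, -0.7, -1.1]
opening: 0.531
time_s: 8.93
eef_pos: [0.5151, -0.1261, 0.0372]
eef_rot: [-0.0, 0.998, -0.062, -0.0]
wrist_force: [-0.4, -0.3, 0.3]
opening: 0.532
```

```bash
python3 -m pendant '[[[0,0,-1,0,36],[0,0,0,0,36]]]';python3 -m pendant '[[[0,0,-1,0,36],[0,0,0,0,36]]]'; python3 -m pendant '[[[0,0,-1,0,36],[0,0,0,0,36]]]'
```

```text
time_s: 9.18
eef_pos: [0.5151, -0.1261, 0.0362]
eef_rot: [-0.0, 0.998, -0.062, -0.0]
wrist_force: [0.4, -0.6, -0.9]
opening: 0.532
time_s: 9.43
eef_pos: [0.5151, -0.1261, 0.0352]
eef_rot: [-0.0, 0.998, -0.062, -0.0]
wrist_force: [0.1, 0.7, -1.8]
opening: 0.533
time_s: 9.68
eef_pos: [0.5155, -0.1263, 0.0348]
eef_rot: [0.0, 0.998, -0.062, 0.0]
wrist_force: [-1.1, -0.4, 3.5]
opening: 0.536
```

```bash
python3 -m pendant '[[[0,0,0,0,36],[0,0,0,0,36],[0,0,0,0,70],[0,0,0,0,70],[0,0,0,0,70],[0,0,0,0,70]]]'; python3 -m pendant '[[[0,0,20,0,70],[0,0,30,0,70],[0,0,30,0,70],[0,0,0,0,0],[0,0,0,0,0]]]'; python3 look.py wrist w4.png lens_cell_center
```

```text
time_s: 10.42
eef_pos: [0.5151, -0.1261, 0.0342]
eef_rot: [-0.0, 0.998, -0.062, -0.0]
wrist_force: [0.2, -0.3, 0.2]
opening: 0.817
time_s: 11.05
eef_pos: [0.5147, -0.1259, 0.1136]
eef_rot: [-0.0, 0.998, -0.062, -0.0]
wrist_force: [0.2, -0.0, 0.0]
opening: 0.404
lens_cell_center 0.88 [ 0.5196 -0.1259  0.0394] [277.6 219.9]
lens_cell_center 0.57 [0.3994 0.1099 0.008 ] [ 34.2 367.7]
11.15 [ 0.5142 -0.1257  0.113 ] jaw yaw -97.14 [-0.32  0.55 -0.6 ] 0.221442045865897
```

View pics/w4.png

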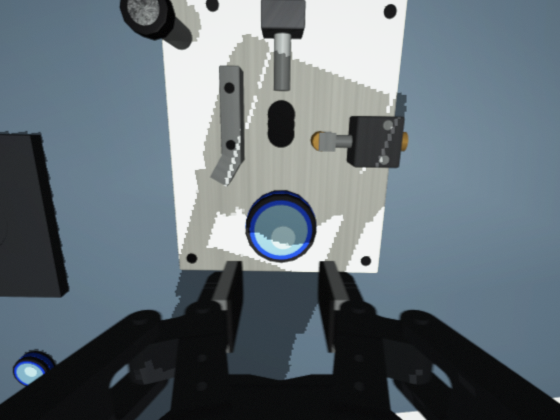

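Cell stands flat at (281,227) on the nest axis. I retract behind it with the fingers shut.

```bash
python3 -m pendant '[[[-25,3,0,0,0],[-25,3,0,0,0],[0,0,-30,0,0],[0,0,-30,0,0],[0,0,-18,0,0],[0,0,0,0,0],[0,0,0,0,0]]]'; python3 look.py wrist w5.png lens_cell_center seat
```

```text
time_s: 12.02
eef_pos: [0.4652, -0.1202, 0.0364]
eef_rot: [-0.0, 0.998, -0.062, -0.0]
wrist_force: [-0.1, -0.1, 0.8]
opening: -0.002
12.175 [ 0.4658 -0.1204  0.0371] jaw yaw -97.14 [0.43 0.53 0.06] 0.0019316339228719656
```

View pics/w5.png

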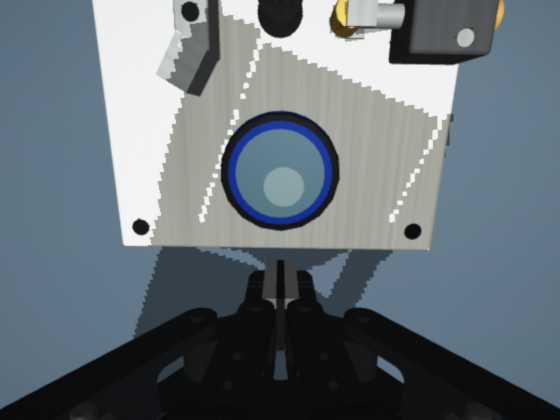

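```bash
python3 -m pendant '[[[6,-0.8,0,0,0],[6,-0.8,0,0,0],[5,-0.65,0,0,0],[5,-0.65,0,0,0],[5,-0.65,0,0,0],[5,-0.65,0,0,0],[5,-0.65,0,0,0],[0,0,0,0,0]]]'; python3 -m pendant '[[[4,-0.5,0,0,0],[4,-0.5,0,0,0],[3,-0.4,0,0,0],[0,0,0,0,0]]]'; python3 look.py wrist w6.png lens_cell_center seat
```

```text
time_s: 13.18
eef_pos: [0.5026, -0.1251, 0.0363]
eef_rot: [0.0, 0.998, -0.062, 0.0]
wrist_force: [0.1, -0.4, -0.6]
opening: -0.003
time_s: 13.68
eef_pos: [0.5135, -0.1265, 0.0364]
eef_rot: [0.0, 0.998, -0.062, 0.0]
wrist_force: [0.5, 0.0, -0.0]
opening: 0.0
lens_cell_center 0.77 [ 0.5458 -0.1274  0.0389] [270.5 212.6]
seat 0.81 [ 0.5834 -0.1357  0.0326] [278.7 120.9]
13.825 [ 0.5131 -0.1263  0.0363] jaw yaw -97.14 [-0.2  -0.81 -0.23] 0.0026363294236843673
```

View pics/w6.png

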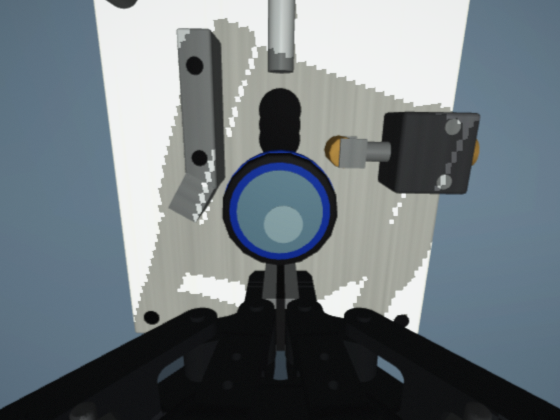

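Cell at (280,207), straight against the fingers, about to meet the roller. Going slower.

```bash
for i in 1; do python3 -m pendant '[[[2,-0.25,0,0,0],[2,-0.25,0,0,0],[2,-0.25,0,0,0],[2,-0.25,0,0,0],[0,0,0,0,0]]]'; done; python3 -m pendant '[[[2,-0.25,0,0,0],[2,-0.25,0,0,0],[2,-0.25,0,0,0],[0,0,0,0,0]]]';python3 -m pendant '[[[2,-0.25,0,0,0],[2,-0.25,0,0,0],[0,0,0,0,0]]]'; python3 look.py wrist w7.png lens_cell_center seat
```

```text
time_s: 14.45
eef_pos: [0.5214, -0.1274, 0.0363]
eef_rot: [0.0, 0.998, -0.062, 0.0]
wrist_force: [-1.5, -0.3, 0.3]
opening: -0.003
time_s: 14.95
eef_pos: [0.5263, -0.128, 0.0361]
eef_rot: [-0.0, 0.998, -0.062, -0.001]
wrist_force: [-5.1, 0.2, 2.7]
opening: 0.001
time_s: 15.32
eef_pos: [0.5306, -0.1285, 0.0361]
eef_rot: [-0.0, 0.998, -0.062, -0.001]
wrist_force: [-4.8, -0.0, 2.0]
opening: -0.001
lens_cell_center 0.88 [ 0.5667 -0.1289  0.0416] [267.9 205.9]
seat 0.91 [ 0.5845 -0.1336  0.0336] [273.9 160.4]
seat 0.38 [ 0.5669 -0.1296  0.0363] [269.9 202.1]
15.475 [ 0.5305 -0.1285  0.036 ] jaw yaw -97.14 [-5.25 -0.32  2.08] -0.00012454521165541777
```

View pics/w7.png

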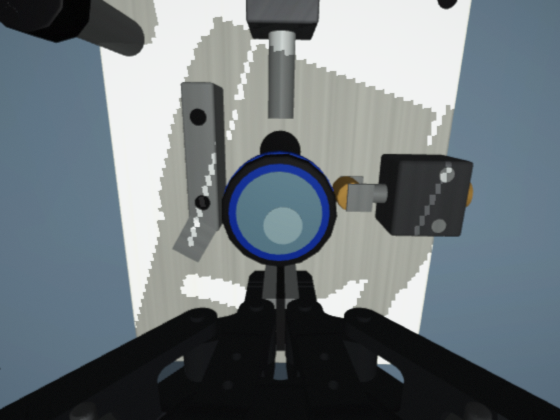

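Cell at (280,207) is on the roller, with a gap of roughly 13 mm to the spindle tip (282,118). Compliance is about 2 N/mm. I continue in 1 mm steps.

```bash
python3 -m pendant '[[[1,-0.13,0,0,0],[1,-0.13,0,0,0],[1,-0.13,0,0,0],[1,-0.13,0,0,0],[0,0,0,0,0]]]'; python3 -m pendant '[[[1,-0.13,0,0,0],[1,-0.13,0,0,0],[0,0,0,0,0]]]';python3 -m pendant '[[[1,-0.13,0,0,0],[1,-0.13,0,0,0],[0,0,0,0,0]]]'
```

```text
time_s: 16.1
eef_pos: [0.5353, -0.1292, 0.0362]
eef_rot: [0.0, 0.998, -0.062, 0.0]
wrist_force: [-3.3, -1.0, -0.9]
opening: -0.002
time_s: 16.48
eef_pos: [0.5374, -0.1295, 0.0364]
eef_rot: [0.0, 0.998, -0.062, 0.0]
wrist_force: [-3.0, -1.2, -0.3]
opening: 0.0
time_s: 16.85
eef_pos: [0.5394, -0.1297, 0.0364]
eef_rot: [0.0, 0.998, -0.062, 0.0]
wrist_force: [-1.7, -0.2, -1.1]
opening: -0.001
```

```bash
python3 -m pendant '[[[0.7,-0.09,0,0,0],[0.7,-0.09,0,0,0],[0,0,0,0,0]]]'; python3 -m pendant '[[[0.7,-0.09,0,0,0],[0.7,-0.09,0,0,0],[0,0,0,0,0]]]';python3 -m pendant '[[[0.7,-0.09,0,0,0],[0,0,0,0,0]]]'; python3 -m pendant '[[[0.7,-0.09,0,0,0],[0,0,0,0,0]]]'
```

```text
time_s: 17.23
eef_pos: [0.5407, -0.1299, 0.0363]
eef_rot: [0.0, 0.998, -0.062, 0.0]
wrist_force: [-1.9, -0.1, -0.2]
opening: -0.0
time_s: 17.6
eef_pos: [0.5422, -0.1301, 0.0363]
eef_rot: [0.0, 0.998, -0.062, 0.0]
wrist_force: [-1.8, -1.0, -0.2]
opening: -0.0
time_s: 17.85
eef_pos: [0.5428, -0.1302, 0.0363]
eef_rot: [0.0, 0.998, -0.062, 0.0]
wrist_force: [-2.6, -1.3, -0.3]
opening: 0.003
time_s: 18.1
eef_pos: [0.5435, -0.1303, 0.0363]
eef_rot: [0.0, 0.998, -0.062, 0.0]
wrist_force: [-1.3, -0.7, -0.7]
opening: -0.0
```

```bash
python3 -m pendant '[[[0.5,-0.07,0,0,0],[0.5,-0.07,0,0,0],[0,0,0,0,0]]]'; python3 -m pendant '[[[0.5,-0.07,0,0,0],[0.5,-0.07,0,0,0],[0,0,0,0,0]]]';python3 -m pendant '[[[0.5,-0.07,0,0,0],[0.5,-0.07,0,0,0],[0,0,0,0,0]]]'
```

```text
time_s: 18.48
eef_pos: [0.5439, -0.1303, 0.0361]
eef_rot: [-0.0, 0.998, -0.062, -0.001]
wrist_force: [-4.9, -0.9, 1.2]
opening: -0.003
time_s: 18.85
eef_pos: [0.544, -0.1303, 0.036]
eef_rot: [-0.0, 0.998, -0.062, -0.002]
wrist_force: [-9.0, -1.6, 4.1]
opening: -0.002
time_s: 19.23
eef_pos: [0.544, -0.1302, 0.036]
eef_rot: [-0.0, 0.998, -0.062, -0.003]
wrist_force: [-13.5, -0.5, 7.6]
opening: -0.002
```

Stop felt at TCP x = 0.544. I ease back slightly to about 10 N and hold.

```bash
python3 -m pendant '[[[-0.7,0.09,0,0,0],[0,0,0,0,0]]]'; python3 -m pendant '[[[0,0,0,0,0],[0,0,0,0,0],[0,0,0,0,0],[0,0,0,0,0],[0,0,0,0,0],[0,0,0,0,0],[0,0,0,0,0],[0,0,0,0,0]]]'
```

```text
time_s: 19.48
eef_pos: [0.544, -0.1303, 0.036]
eef_rot: [-0.0, 0.998, -0.062, -0.002]
wrist_force: [-10.1, -1.2, 4.4]
opening: -0.0
time_s: 20.48
eef_pos: [0.544, -0.1303, 0.036]
eef_rot: [-0.0, 0.998, -0.062, -0.002]
wrist_force: [-9.1, -0.2, 5.5]
opening: -0.002
```

```bash
python3 -m pendant '[[[-0.5,0.07,0,0,0],[-0.5,0.07,0,0,0],[-1,0.13,0,0,0],[-2,0.26,0,0,0],[-6,0.8,0,0,0],[-12,1.6,0,0,0],[-14,1.8,0,0,0],[0,0,0,0,0]]]';  python3 -m pendant '[[[0,0,20,0,0],[0,0,30,0,0],[0,0,30,0,0],[0,0,0,0,0],[0,0,0,0,0]]]'; python3 look.py wrist w8.png lens_cell_center seat spare_cell_center roller stop
python3 - <<'E'
from h import *
c=snap('wrist')
i=cv2.imread('pics/w8.png');cv2.imwrite('pics/w8b.png',cv2.resize(i[20:240,150:430],None,fx=2.7,fy=2.7,interpolation=cv2.INTER_CUBIC))
E
```

```text
time_s: 21.48
eef_pos: [0.5082, -0.1254, 0.0361]
eef_rot: [-0.0, 0.998, -0.062, -0.001]
wrist_force: [0.7, 0.4, -1.4]
opening: 0.0
time_s: 22.1
eef_pos: [0.5093, -0.1257, 0.1158]
eef_rot: [-0.0, 0.998, -0.062, -0.0]
wrist_force: [-0.1, 0.4, -0.2]
opening: 0.002
lens_cell_center 0.94 [ 0.5806 -0.1361  0.0391] [280.7 117. ]
lens_cell_center 0.93 [0.3974 0.1131 0.0092] [ 30.4 364.3]
roller 0.76 [ 0.5659 -0.1614  0.0388] [322.8 135.6]
22.4 [ 0.5092 -0.1256  0.1155] jaw yaw -97.15 [-0.35 -0.53 -0.12] 0.002802923449450583
```

View pics/w8b.png

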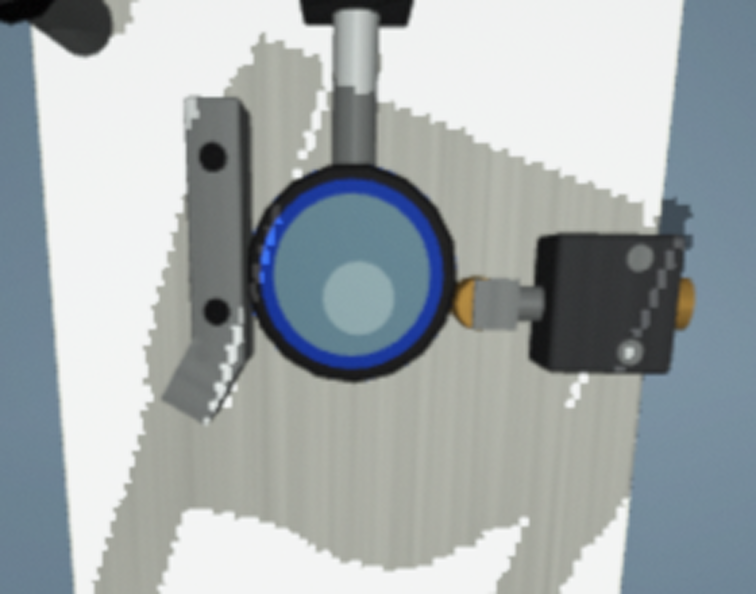

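Crop: the cell at (353,272) touches the rail on the left, the spindle tip (355,165) and the roller (463,300). The robot is clear, so I hand in.

```bash
python3 look.py top t9.png spare_cell_center module_center lens_cell_center; python3 -c "
from bench import order; print(order.hand_in())"
```

```text
spare_cell_center 0.57 [0.5567 0.2187 0.0177] [182.1 210.4]
module_center 0.69 [0.5503 0.1651 0.0109] [210.4 215.8]
lens_cell_center 0.87 [0.403  0.2143 0.0092] [176.8 292.7]
lens_cell_center 0.63 [0.3979 0.1109 0.0016] [233.  298.5]
lens_cell_center 0.55 [0.6816 0.0854 0.0054] [256.4 154.4]
lens_cell_center 0.53 [ 0.5795 -0.135   0.0396] [370.1 205.3]
22.65 [ 0.5096 -0.1258  0.1162] jaw yaw -97.14 [ 0.67 -0.24  0.11] -0.0015454661059791067
the job is handed in; nothing more can be done
None
```

The blue-banded lens cell is seated in the jig and the job is handed in, at about 22.7 s of the 70 s allowed; no verdict is reported.

- **Placing:** I took the cell from the tray, set it flat at the mouth, and slid it in past the roller with the shut fingers. The push past the roller peaked at about 5 N.
- **Pressing home:** The stop was felt with the tool at x = 0.544 m. The push briefly read 13.5 N at the wrist, above the 10 N asked for but under the 15 N limit. I eased it to about 9–10 N, held it for just over a second, then backed off straight.
- **Last checks:** The close picture showed the cell against rail, spindle tip and roller, with the gripper clear. It was located at about (0.580, -0.135) with its centre 9 mm over the stage, about 2–4 mm short of the mid seat. The yellow-banded cell and the module read within network error of where they started.
- **Not checked:** The resting forces on rail, stop and roller could not be measured directly; I judged them only from the picture. No check failed or disagreed.

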